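Send a row of transformers home on the feed track and bolt it

TASK

Push the row of four small transformers along the aluminium track as one train, pushing only on the last one, until the front one is home against the blue end stop and all four sit close together; then push the red plate of the keeper bolt until the bolt is fully in across the track behind them. Use the fingertips only to push: do not pick up or carry anything, and leave the spare transformer, the tape roll and the capacitor beside the track where they are.

Things in the scene. Friction and masses are not known exactly. Their poses are not given: they have to be found in the camera images.
- track: Fixed aluminium feed track, 300 x 58 mm. Origin: middle of its underside, on the bench. y axis: along the track from the end stop to the open end, so the row moves to negative y; x axis: across, away from the keeper bolt's side; z up. Channel floor 4 mm above the bench; its two lips are 39 mm apart inside, their tops 12 mm above the bench.
- stop (a point): Middle of the blue end stop's inner face at floor level of the channel, at track x = 0, y = -140, z = 4 mm. The front transformer's base comes to rest here. The stop is 50 mm wide and its top 34 mm above the bench.
- guide (a point): Middle of the top of the dark guide block of the keeper bolt, fixed beside the channel, 28 mm above the bench. The block covers track x = -41 to -27 mm, y = -9 to +37 mm. An aluminium wing 4 mm thick reaches under the bolt out to x = -95 mm.
- part1: Front transformer of the row, nearest the stop: black and yellow block, 36 mm square, 26 mm high, about 60 g, loose in the channel. Origin: middle of its underside; x axis along the track to the open end. End faces flat, 17 mm from the origin from 3 to 24 mm above its underside; a 4 mm base flange stands out to 18 mm. Home: track y = -122 mm.
- part2: Second transformer, same as part1; the gaps in the row are up to a few mm at the start. At home at y = -86 mm of the track.
- part3: Third transformer, same as part1. At home at y = -50 mm of the track.
- part4: Last transformer of the row (nearest the open end), same as part1: the one to push on. At home at y = -14 mm of the track.
- bolt (a joint): Steel keeper bolt: 0 = drawn out, 0.045 m = fully in (end of travel). Slides along the track's x axis at track y = +14 mm, needs about 2 N, not sprung, stays where left. Tip at track x = -30 mm when out, +15 mm when in. The bar is 12 mm wide, 14 to 22 mm above the bench, and only passes when the row is home.
- bolt_plate (a point): Middle of the outer face of the red push plate at the bolt's outer end, 21 mm above the bench; the plate is 26 mm wide (along the track), 6 mm thick and stands from 6 to 36 mm above the bench. Push it along the track's positive x axis. It moves with the bolt.
- spare: Spare transformer like those in the row, lying on the bench on the bolt side of the track; leave it. Origin: middle of its underside.
- tape: Roll of paper tape, 54 mm across, 18 mm high, lying flat beyond the track; leave it. Origin: middle of its underside.
- capacitor: Dark blue capacitor, 22 mm across, 32 mm high, standing beyond the track; leave it. Origin: middle of its underside.

How it is judged:
By the outcome, as a careful person would: the job done as asked, in the order asked, and still so for the second after the job is handed in, with the robot touching nothing.
It also fails if it takes over 40 s, if anything falls off the work surface, if the arm or the gripper's body presses on something with over 40 N, if the wrist force passes 120 N, or if a joint passes its speed limit or range.

ROBOT

A 6-joint arm with a two-finger parallel gripper is mounted at the origin on a cart in front of the work surface, level with it; the furniture and walls round the work are solid. World frame = base frame: x ahead of the robot, y to its left, z up, the work surface at z = 0. Lengths are in mm, angles in rad, forces in N, time in s.
With the tool pointing down it reaches from about 350 to 875 mm from the base axis. Payload 4.2 kg.
Tool frame: the origin (TCP) lies between the finger pads; the fingertips stand 25 mm ahead of it and the grasp point (between the pads) lies 6 mm ahead of it; z points along the fingers, y is the line along which they close (so a half turn about z gives the same grasp; the last joint's range is limited). The gripper opens to 85 mm and grips with 20 to 120 N. Pads are 22 mm wide; open, the fingers measure 114 mm over their backs; the gripper's body (76 mm by 85 mm) begins 54 mm behind the grasp point. The pads swing forward as they close: fully open they stand 13 mm farther back than shut.
Start: joints at [-0.926, 0.385, 0.008, 0, -1.194, -0.259], TCP at [235.201, -579.033, 256.312] pointing down, gripper open.
Joint ranges: [-3.14, 3.14], [-1.21, 2.06], [-1.07, 1.41], [-3.16, 2.05], [-2.99, -0.16], [-3.1, 3.1]. Speed limits (rad/s): [2.79, 2.79, 3.14, 3.14, 3.14, 3.14].

INTERFACE

Orientations are given as a unit quaternion [x, y, z, w].
In Python, from bench import read_state, get_image, job_done gives the robot as it stands.
- The arm moves only by the tool play_rows, never from a script. Its argument "series" is a list of rows, each a list of 6 numbers: the shift along the world's x, y, z in mm, then the turn, a rotation vector about the world's x, y, z in units of 6 degrees (1.0 is 6 degrees). A call has 1 to 20 rows; each row shifts and turns the commanded pose from where the row before left it; what a row does not reach is not made up. A row lasts 1/12 s, in which the tool goes at most 41.7 mm and 7.16 degrees, less where a joint would pass 70% of its speed; a pose out of reach is approached as far as the arm can. A call is refused whole if a number of a shift passes 41.7 or a number of a turn 1, either way. A call with a gripper value outside its range is refused whole. "gripper" is the opening, from 0 (shut) to 1 (fully open), set as the call begins (left out, the last holds). The fingers move at their own pace and stop on an object; the grip force is fixed at half the most. Time passes only in rows, so rows that do not move let the fingers close. It gives the time, the measured TCP pose, the force, the opening and the grip force at its end, in the units of the state.
- read_state(): the state, without advancing time (a new reading comes with each control period).
- get_image(name): name is "scene" or "top" or "wrist"; returns a dict with "image" (480x640x3 uint8, red, green, blue), "fx", "fy", "cx", "cy" (pixels), "eye" and "rotation" of the camera in the world. Camera axes: x right, y down, z forward; pixel columns grow to the right and rows downward; lengths in mm; the calibration is good to about 2 mm. A picture is of the moment at which its call begins. There is no depth.
- job_done(): hands the job in; it is judged then, once.
The state is a dict: "clock": time; "joints": joint angles; "joint_vel": joint speeds; "joint_efforts": joint torques, N m; "position": TCP position; "ee_rot": TCP orientation; "contact_force": force on the tool from outside, world axes, zero at the start; "wrist_torque": the same for the moment, N m; "gripper_width": finger opening in mm; "grasp_force": force on a finger pad.
Only numpy, scipy, OpenCV 4.12 (cv2) and the standard library are available. Lean on these libraries where they do the work, as an engineer would, in place of code of your own. Each camera call takes 0.05 s, during which the arm holds its last target. There are 200 camera calls.

## Working session

There is one attempt and no reset: what is moved stays moved. The work goes in short steps, Python scripts to look and compute and a tool call to move; the robot and the scene stay as the last step left them, time stands still between calls to the robot, and variables do not carry over. Pictures are saved under pics/ and viewed, at most 10 in all, crops included, and the job is handed in when it is done.

Besides the shell and the picture viewer there is one more tool, called after "Emit:" as name(argument=value, ...), one argument or row to a line, values as JSON. play_rows: Moves the arm, as the interface text tells. Its arguments: {"type":"object","properties":{"series":{"type":"array","items":{"type":"array","items":{"type":"number"}}},"gripper":{"type":"number"}},"required":["series"]}

```bash
mkdir -p pics
cat > h.py <<'E'
import numpy as np, cv2
from bench import read_state, get_image, job_done
def ray(c,u,v,z):
    d=np.array(c["rotation"])@np.array([(u-c["cx"])/c["fx"],(v-c["cy"])/c["fy"],1.0])
    e=np.array(c["eye"],float); return e+d*(z-e[2])/d[2]
def proj(c,p):
    q=np.array(c["rotation"]).T@(np.array(p,float)-np.array(c["eye"]))
    return q[0]/q[2]*c["fx"]+c["cx"], q[1]/q[2]*c["fy"]+c["cy"]
def save(c,n): cv2.imwrite("pics/"+n,cv2.cvtColor(np.array(c["image"]),cv2.COLOR_RGB2BGR))
E
python3 - <<'E'
from h import *
for n in("top","scene"):
    c=get_image(n);save(c,n+"1.png");print(n,c["eye"],np.round(c["rotation"],3).tolist(),c["fx"])
print(read_state())
E
```

```text
top [422.12369198 103.8558506  873.92424629] [0.711, -0.697, 0.068, -0.063] 588.7259623358889
scene [-89.86066479 488.76079039 434.90527202] [-0.423, 0.734, -0.455, 0.275] 583.0896374519516
{'clock': 0.1, 'joints': array([-9.26404851e-01,  3.85495394e-01,  6.75598772e-03, -4.57052519e-04,
       -1.19399731e+00, -2.58594507e-01]), 'joint_vel': array([ 0.00019193, -0.00155956,  0.00348123,  0.00110727,  0.00134898,
       -0.00075589]), 'joint_efforts': array([-4.71516159e-04, -3.93319845e+01,  1.88928759e+01,  4.19796154e+00,
       -2.58668413e-03,  2.44331424e-06]), 'position': array([ 235.02652551, -578.61279049,  255.31560642]), 'ee_rot': array([-1.91621598e-01,  9.81468378e-01,  9.65657366e-04, -2.32177531e-04]), 'contact_force': array([-0.22894335,  1.04823737, -0.14025629]), 'wrist_torque': array([0.03525886, 0.02288388, 0.04341469]), 'grasp_force': 0.0, 'gripper_width': 85.23102310484758}
```

View pics/top1.png

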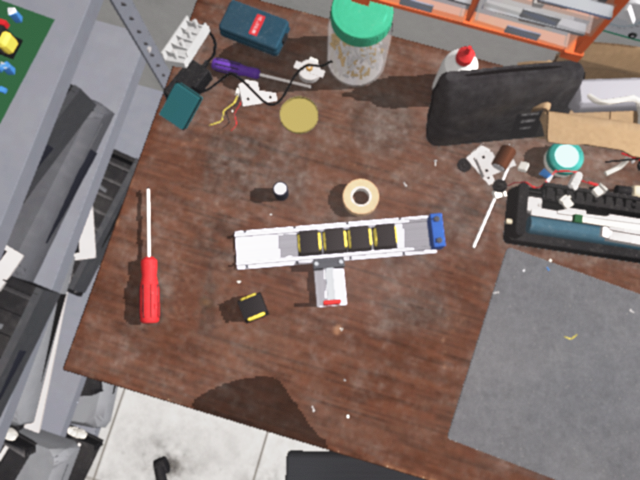

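View pics/scene1.png

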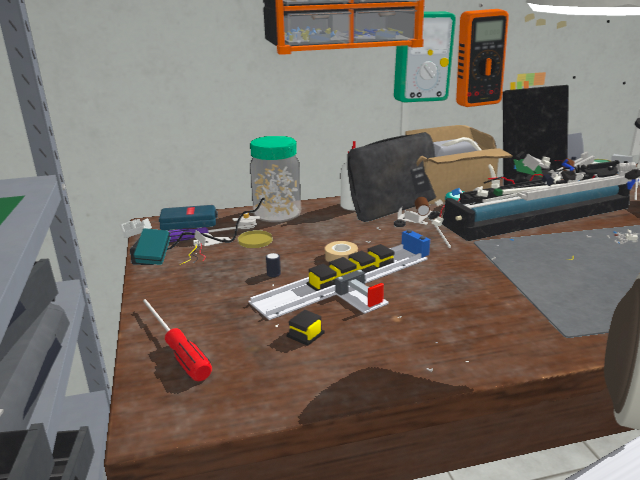

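The top view shows the row at about (310–385, 238), the blue stop at (437, 231), the red plate at (332, 301) and the spare at (253, 307). The scene view agrees. Camera rotation is given as a quaternion, so I'll handle that.

```bash
sed -i '2i from scipy.spatial.transform import Rotation as Ro' h.py
sed -i 's/np.array(c\["rotation"\])/RM(c)/' h.py
cat >> h.py <<'E'
def RM(c):
    r=np.array(c["rotation"]); return Ro.from_quat(r).as_matrix() if r.size==4 else r
def blobs(c,lo,hi,amin,win=None):
    hsv=cv2.cvtColor(np.array(c["image"]),cv2.COLOR_RGB2HSV); m=cv2.inRange(hsv,lo,hi)
    if win: k=np.zeros_like(m); a,b,x,y=win; k[b:y,a:x]=255; m&=k
    n,l,s,ce=cv2.connectedComponentsWithStats(m)
    return [(ce[i],s[i],cv2.minAreaRect(np.argwhere(l==i)[:,::-1].astype(np.float32))) for i in range(1,n) if s[i][4]>=amin]
E
cat > meas.py <<'E'
from h import *
c=get_image("top"); W=(200,170,470,330)
for nm,lo,hi,a,z in(("blue",(105,120,60),(125,255,255),60,34),("yellow",(20,120,100),(35,255,255),20,28),("red",(0,150,120),(8,255,255),15,36)):
    for ce,s,r in blobs(c,lo,hi,a,W): print(nm,np.round(ce),s[4],"world",np.round(ray(c,*ce,z),1), "rect",np.round([ray(c,*p,z)[:2] for p in cv2.boxPoints(r)]).tolist())
E
python3 meas.py
python3 - <<'E'
from h import *
c=get_image("top");save(c,"t.png")
im=cv2.imread("pics/t.png")[165:325,225:455]; cv2.imwrite("pics/crop.png",cv2.resize(im,None,fx=3.4,fy=3.4,interpolation=cv2.INTER_CUBIC))
for p in [(235,233),(237,269),(443,217),(445,249)]: print(p,ray(c,*p,8))
E
```

```text
blue [436. 231.] 397 world [595.3 -64.6  34. ] rect [[620.0, -52.0], [623.0, -72.0], [572.0, -77.0], [569.0, -57.0]]
yellow [369. 236.] 23 world [586.6  33.1  28. ] rect [[597.0, 35.0], [597.0, 33.0], [575.0, 31.0], [575.0, 33.0]]
yellow [375. 237.] 60 world [585.9  24.1  28. ] rect [[598.0, 28.0], [599.0, 23.0], [574.0, 20.0], [573.0, 25.0]]
yellow [347. 238.] 102 world [582.7  65.3  28. ] rect [[595.0, 71.0], [595.0, 61.0], [570.0, 61.0], [569.0, 71.0]]
yellow [318. 240.] 36 world [579.1 106.7  28. ] rect [[591.0, 109.0], [591.0, 106.0], [566.0, 104.0], [565.0, 107.0]]
yellow [324. 240.] 37 world [578.6  98.5  28. ] rect [[591.0, 100.0], [591.0, 97.0], [566.0, 97.0], [566.0, 100.0]]
yellow [299. 243.] 32 world [573.9 135.5  28. ] rect [[586.0, 138.0], [586.0, 135.0], [562.0, 133.0], [562.0, 136.0]]
yellow [248. 296.] 55 world [494.6 206.6  28. ] rect [[492.0, 218.0], [502.0, 196.0], [498.0, 194.0], [488.0, 216.0]]
yellow [256. 316.] 93 world [466.7 193.3  28. ] rect [[464.0, 207.0], [475.0, 182.0], [469.0, 179.0], [458.0, 205.0]]
red [331. 302.] 57 world [488.6  86.3  36. ] rect [[490.0, 97.0], [492.0, 76.0], [487.0, 75.0], [485.0, 97.0]]
(235, 233) [590.69672934 231.95390028   8.        ]
(237, 269) [536.48253581 226.41089428   8.        ]
(443, 217) [622.09036324 -80.43763662   8.        ]
(445, 249) [573.12550563 -82.56234186   8.        ]
```

View pics/crop.png

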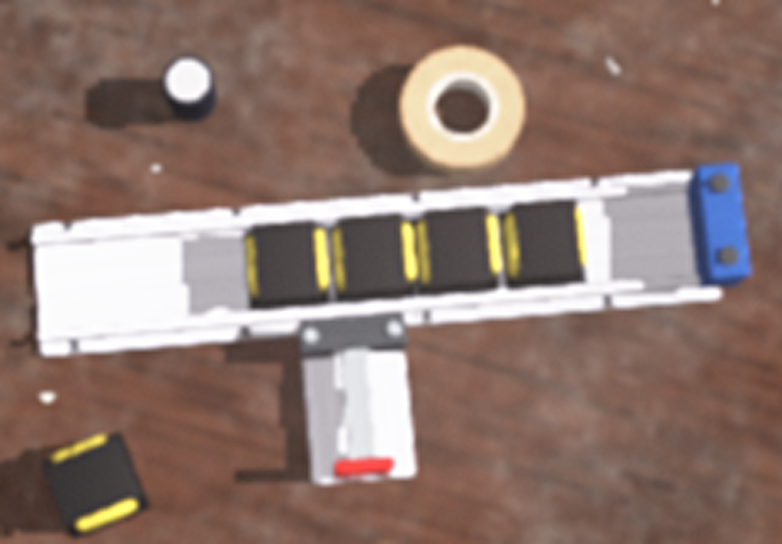

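Track fit: the open end to stop centre distance measures 295 mm, as expected. The origin is about (579.6, 80.8), with ty=(-0.107, 0.994) and tx=(0.994, 0.107). The row's rear face is at track y≈57, so it needs about 54 mm of travel. Next I'll move above the open channel behind the row.

Emit:
play_rows(
  gripper=0,
  series=[
    [6,14,0,0,0,-0.1],
    [12,27,0,0,0,-0.15],
    [12,27,0,0,0,-0.15],
    [12,27,0,0,0,-0.15],
    [12,27,0,0,0,-0.15],
    [12,27,0,0,0,-0.15],
    [12,27,0,0,0,-0.15],
    [12,27,0,0,0,-0.15],
    [12,27,0,0,0,-0.15],
    [12,27,0,0,0,-0.15],
    [12,27,0,0,0,-0.15],
    [12,27,0,0,0,-0.15],
    [12,27,0,0,0,-0.15],
    [12,27,0,0,0,-0.15],
    [12,27,0,0,0,-0.15],
    [12,27,0,0,0,-0.15],
    [12,27,0,0,0,-0.15],
    [12,27,0,0,0,-0.15],
    [12,27,0,0,0,0],
    [12,27,0,0,0,0],
  ],
)

```text
clock: 1.87
position: [469.4, -50.6, 256.4]
ee_rot: [-0.054, 0.999, 0.0, 0.0]
contact_force: [0.6, 0.4, 0.4]
gripper_width: 0.1
grasp_force: 0.0
```

Emit:
play_rows(
  series=[
    [11,25,0,0,0,0],
    [11,25,0,0,0,0],
    [11,25,0,0,0,0],
    [11,25,0,0,0,0],
    [11,25,0,0,0,0],
    [11,25,0,0,0,0],
    [11,25,-15,0,0,0],
    [11,25,-15,0,0,0],
    [9,25,-15,0,0,0],
    [0,5,-15,0,0,0],
    [0,0,-15,0,0,0],
    [0,0,-15,0,0,0],
    [0,0,0,0,0,0],
    [0,0,0,0,0,0],
  ],
)

```text
clock: 3.03
position: [565.9, 177.7, 165.6]
ee_rot: [-0.054, 0.999, -0.001, -0.001]
contact_force: [0.2, 0.5, -0.1]
gripper_width: -0.2
grasp_force: 0.0
```

Run:
```python
from h import *
c=get_image("wrist");save(c,"w1.png");s=read_state();print(s["position"],s["ee_rot"])
```

```text
[566.51988744 177.95357352 166.74683537] [-5.42434032e-02  9.98527710e-01 -1.39597474e-04  2.13373043e-04]
```

View pics/w1.png

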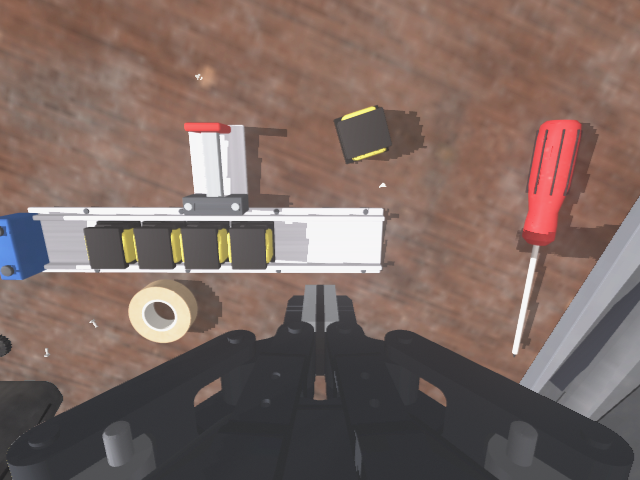

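The wrist view shows the track edges nearly horizontal (rows ~209 and ~272, right end at column 382), so yaw is aligned. The part4 rear is at column ~274, and the plate at (207, 127).

Run:
```python
from h import *
c=get_image("wrist")
ty=np.array([-.1073,.9942]);tx=np.array([.9942,.1073]);o=np.array([579.6,80.8])
for n,u,v,z in(("up edge R",380,208,12),("lo edge R",380,272,12),("up edge L",60,208,12),("lo edge L",80,272,12),("corner R",383,240,4),("p4 rear",274,230,28),("p4rear",272,262,28),("plate outer mid",206,124,36),("plate l",186,124,36),("plate r",227,124,36),("stop inner top",46,250,34),("stop outer tops",17,214,34),("tip?",320,286,140)):
    p=ray(c,u,v,z);d=p[:2]-o;print(n,np.round(p,1),"track",np.round([d@tx,d@ty],1))
g=cv2.cvtColor(np.array(c["image"]),cv2.COLOR_RGB2GRAY)
print(g[195:285,330].tolist())
s=read_state();d=s["position"][:2]-o;print("tcp track",d@tx,d@ty)
```

```text
up edge R [536.6 224.6  12. ] track [-27.3 147.6]
lo edge R [591.6 233.3  12. ] track [ 28.3 150.3]
up edge L [564.7 -35.6  12. ] track [ -27.3 -114.1]
lo edge L [619.4 -24.   12. ] track [  28.3 -108.4]
corner R [565.  233.1   4. ] track [  1.9 153. ]
p4 rear [560.4 141.6  28. ] track [-12.6  62.5]
p4rear [586.9 141.8  28. ] track [13.8 59.9]
plate outer mid [487.7  89.9  36. ] track [-90.4  18.9]
plate l [489.2  76.   36. ] track [-90.4   4.9]
plate r [486.1 104.5  36. ] track [-90.4  33.6]
stop inner top [593.9 -33.   34. ] track [   2.  -114.6]
stop outer tops [567.4 -51.6  34. ] track [ -26.4 -130.3]
tip? [557.  177.4 140. ] track [-12.1  98.4]
[116, 117, 119, 120, 120, 119, 119, 119, 119, 119, 126, 200, 245, 246, 246, 246, 246, 246, 175, 186, 246, 247, 247, 246, 245, 247, 246, 246, 246, 246, 246, 246, 246, 246, 246, 246, 246, 246, 246, 246, 246, 246, 246, 246, 246, 246, 246, 246, 246, 247, 247, 246, 246, 247, 246, 246, 246, 246, 246, 246, 246, 246, 246, 246, 246, 246, 204, 176, 183, 244, 247, 246, 246, 244, 246, 245, 130, 129, 127, 127, 128, 127, 127, 127, 127, 126, 124, 125, 126, 130]
tcp track -2.27718933937483 98.07577405109997
```

Emit:
play_rows(
  series=[
    [2.7,0.3,-10,0,0,0],
    [0,0,-16,0,0,0],
    [0,0,-18,0,0,0],
    [0,0,-18,0,0,0],
    [0,0,-18,0,0,0],
    [0,0,-16,0,0,0],
    [0,0,-12,0,0,0],
    [0,0,-8,0,0,0],
    [0,0,-6,0,0,0],
    [0,0,-4,0,0,0],
    [0,0,0,0,0,0],
    [0,0,0,0,0,0],
    [0,0,0,0,0,0],
  ],
)

```text
clock: 4.22
position: [569.4, 178.5, 41.1]
ee_rot: [-0.054, 0.999, 0.0, 0.001]
contact_force: [-0.7, -0.1, -0.1]
gripper_width: -0.0
grasp_force: 0.0
```

Emit:
play_rows(
  series=[
    [0.2,-2,-2,0,0,0],
    [0.4,-4,-1,0,0,0],
    [0.4,-4,0,0,0,0],
    [0.4,-4,0,0,0,0],
    [0.4,-4,0,0,0,0],
    [0.4,-4,0,0,0,0],
    [0.4,-4,0,0,0,0],
    [0.4,-4,0,0,0,0],
    [0.5,-4,0,0,0,0],
    [0.4,-4,0,0,0,0],
    [0.4,-4,0,0,0,0],
    [0.5,-4,0,0,0,0],
    [0.4,-4,0,0,0,0],
    [0.4,-4,0,0,0,0],
    [0.4,-4,0,0,0,0],
    [0.4,-4,0,0,0,0],
    [0.3,-3,0,0,0,0],
    [0,0,0,0,0,0],
  ],
)

```text
clock: 5.72
position: [575.5, 112.4, 37.2]
ee_rot: [-0.054, 0.999, -0.0, -0.0]
contact_force: [-0.2, 0.4, -0.9]
gripper_width: 0.1
grasp_force: 0.0
```

```bash
cat > look.py <<'E'
import sys
from h import *
n=sys.argv[1]; ims=[]
for k,(a,b) in (("top",(230,165)),("scene",(245,220))):
    c=get_image(k);save(c,n+k+".png")
    im=cv2.imread("pics/"+n+k+".png"); w,h=(230,160) if k=="top" else (200,110)
    ims.append(cv2.resize(im[b:b+h,a:a+w],(400,278 if k=="top" else 220),interpolation=cv2.INTER_CUBIC))
c=get_image("wrist");save(c,n+"w.png")
w=cv2.resize(cv2.imread("pics/"+n+"w.png")[100:340],(800,300))
t=np.zeros((578,800,3),np.uint8); t[:278,:400]=ims[0]; t[:220,400:]=ims[1]; t[278:]=w
cv2.imwrite("pics/"+n+".png",t)
E
python3 look.py a
```

```text
(no output)
```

View pics/a.png

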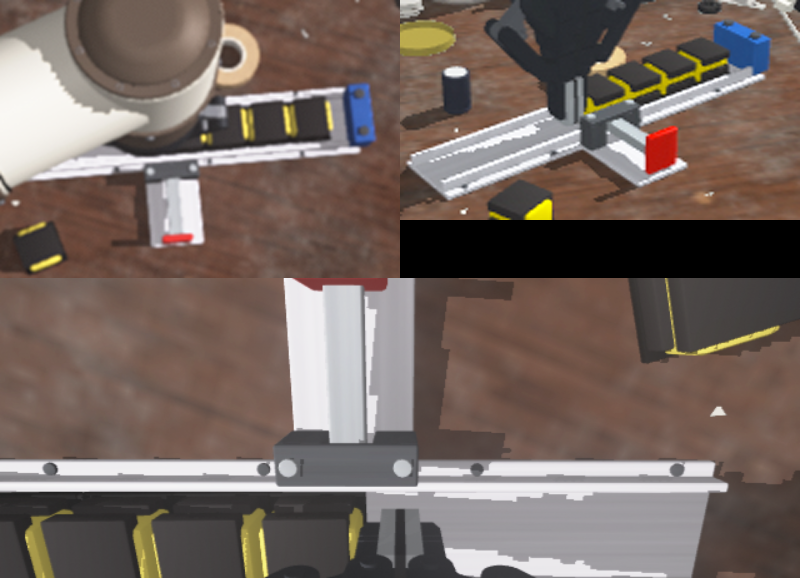

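The train is in contact and closing up, with about 14 mm left before the stop. I'll continue slowly.

Emit:
play_rows(
  series=[
    [0.2,-2,0,0,0,0],
    [0.2,-2,0,0,0,0],
    [0.2,-2,0,0,0,0],
    [0.2,-2,0,0,0,0],
    [0.2,-2,0,0,0,0],
    [0,0,0,0,0,0],
  ],
)

```text
clock: 6.37
position: [576.7, 102.9, 37.4]
ee_rot: [-0.054, 0.999, 0.0, 0.0]
contact_force: [0.1, 1.7, 0.1]
gripper_width: -0.2
grasp_force: 0.5
```

Emit:
play_rows(
  series=[
    [0.1,-1,0,0,0,0],
    [0.1,-1,0,0,0,0],
    [0,0,0,0,0,0],
  ],
)

```text
clock: 6.62
position: [576.8, 101.1, 37.3]
ee_rot: [-0.054, 0.999, -0.0, 0.0]
contact_force: [0.2, 0.9, 0.8]
gripper_width: -0.1
grasp_force: 0.6
```

Emit:
play_rows(
  series=[
    [0.1,-1,0,0,0,0],
    [0.1,-1,0,0,0,0],
    [0,0,0,0,0,0],
  ],
)

```text
clock: 6.87
position: [577.0, 99.1, 37.3]
ee_rot: [-0.054, 0.999, -0.0, 0.0]
contact_force: [0.0, 1.7, 0.5]
gripper_width: 0.2
grasp_force: 0.7
```

Emit:
play_rows(
  series=[
    [0.1,-1,0,0,0,0],
    [0.1,-1,0,0,0,0],
    [0,0,0,0,0,0],
  ],
)

```text
clock: 7.12
position: [577.3, 97.6, 37.6]
ee_rot: [-0.054, 0.999, 0.0, 0.0]
contact_force: [-0.9, 4.8, 2.3]
gripper_width: 0.0
grasp_force: 1.9
```

Emit:
play_rows(
  series=[
    [0.1,-1,0,0,0,0],
    [0,0,0,0,0,0],
  ],
)

```text
clock: 7.28
position: [577.6, 97.3, 37.9]
ee_rot: [-0.054, 0.999, 0.001, 0.001]
contact_force: [-1.3, 5.6, 3.7]
gripper_width: -0.1
grasp_force: 3.3
```

```bash
python3 look.py b
```

```text
(no output)
```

View pics/b.png

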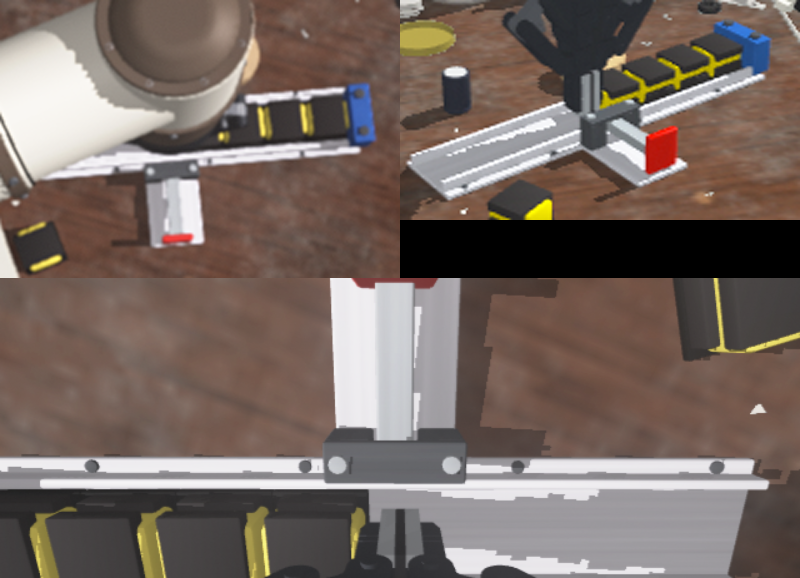

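The force rose to 5.6 N as the row stalled at TCP track y≈16.6 (17.5 was predicted). The top crop shows part1 against the blue stop (347, 118) and the row tight. I'll retreat, lift and go round to the plate.

Emit:
play_rows(
  series=[
    [-0.2,2,0,0,0,0],
    [-0.6,6,0,0,0,0],
    [-0.6,6,0,0,0,0],
    [-0.6,6,0,0,0,0],
    [0,0,12,0,0,0],
    [0,0,18,0,0,0],
    [0,0,20,0,0,0],
    [-6,-2,12,0,0,0],
    [-14,-4,0,0,0,0],
    [-20,-5,0,0,0,0],
    [-20,-5,0,0,0,0],
    [-20,-5,0,0,0,0],
    [-20,-5,0,0,0,0],
    [-14,-4,0,0,0,0],
    [-8,-3,0,0,0,0],
    [0,0,0,0,0,0],
    [0,0,0,0,0,0],
  ],
)

```text
clock: 8.85
position: [453.6, 83.5, 99.6]
ee_rot: [-0.054, 0.999, 0.0, 0.001]
contact_force: [0.6, 0.1, 0.3]
gripper_width: 0.2
grasp_force: 0.0
```

```bash
python3 look.py c
python3 - <<'E'
from h import *
c=get_image("wrist")
for ce,s,r in blobs(c,(0,130,90),(8,255,255),60): print(ce,s)
E
```

```text
(no output)
```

View pics/c.png

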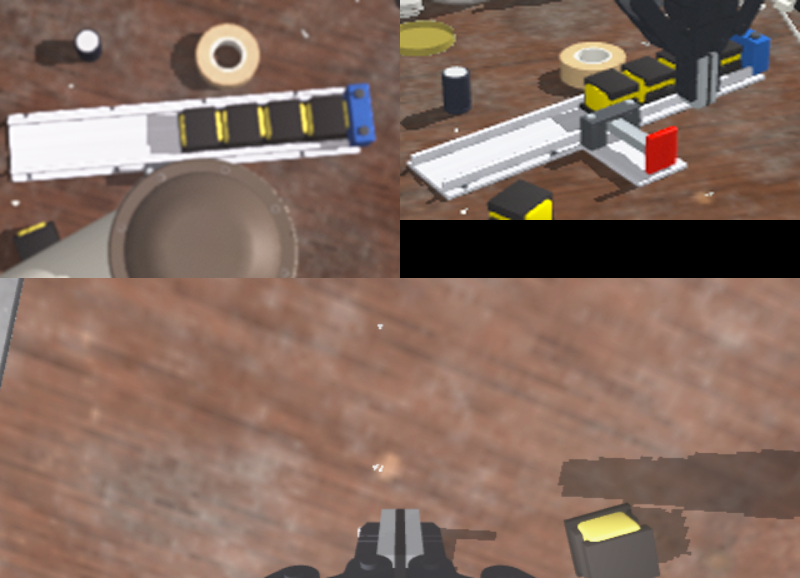

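The row is seated against the stop, and nothing else has moved. I'll descend outside the plate and push along +track x.

Emit:
play_rows(
  series=[
    [0,0,-10,0,0,0],
    [0,0,-16,0,0,0],
    [0,0,-16,0,0,0],
    [0,0,-10,0,0,0],
    [0,0,-7,0,0,0],
    [0,0,0,0,0,0],
    [3,0.3,0,0,0,0],
    [4,0.4,0,0,0,0],
    [4,0.5,0,0,0,0],
    [4,0.4,0,0,0,0],
    [3,0.3,0,0,0,0],
    [3,0.3,0,0,0,0],
    [3,0.3,0,0,0,0],
    [3,0.3,0,0,0,0],
    [3,0.4,0,0,0,0],
    [0,0,0,0,0,0],
  ],
)

```text
clock: 10.38
position: [483.5, 86.3, 40.2]
ee_rot: [-0.054, 0.999, -0.0, -0.0]
contact_force: [-0.3, -0.2, 0.3]
gripper_width: -0.1
grasp_force: 0.4
```

```bash
python3 look.py d
```

```text
(no output)
```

View pics/d.png

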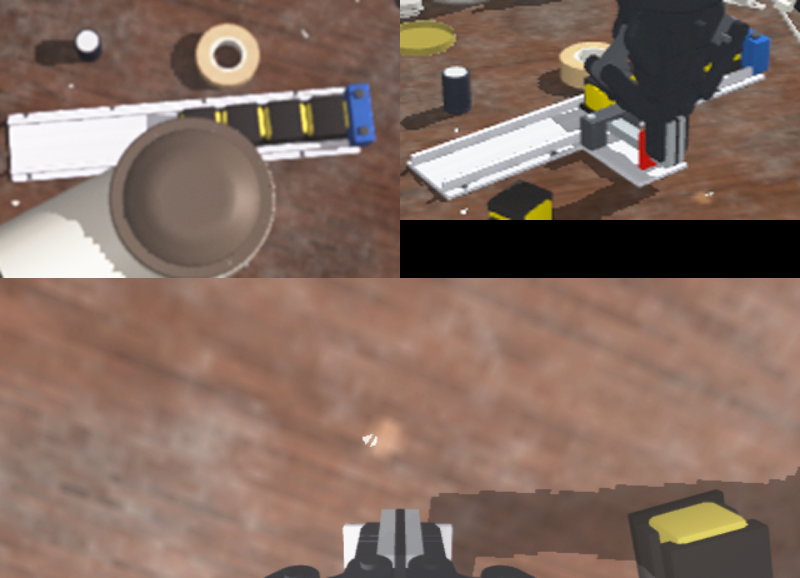

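The fingers are centred on the plate (wing visible evenly at columns 345–452) and in contact. I'll continue to the end of travel.

Emit:
play_rows(
  series=[
    [3,0.3,0,0,0,0],
    [3,0.3,0,0,0,0],
    [3,0.3,0,0,0,0],
    [3,0.4,0,0,0,0],
    [3,0.3,0,0,0,0],
    [3,0.3,0,0,0,0],
    [3,0.3,0,0,0,0],
    [3,0.4,0,0,0,0],
    [3,0.3,0,0,0,0],
    [3,0.3,0,0,0,0],
    [0,0,0,0,0,0],
  ],
)

```text
clock: 11.45
position: [514.1, 89.8, 40.3]
ee_rot: [-0.054, 0.999, 0.0, 0.0]
contact_force: [-1.3, -1.1, -0.6]
gripper_width: -0.0
grasp_force: 0.4
```

Emit:
play_rows(
  series=[
    [1,0.1,0,0,0,0],
    [1,0.1,0,0,0,0],
    [1,0.1,0,0,0,0],
    [0,0,0,0,0,0],
  ],
)

```text
clock: 11.78
position: [516.5, 90.0, 40.3]
ee_rot: [-0.054, 0.999, 0.0, 0.0]
contact_force: [-2.1, -0.4, -0.2]
gripper_width: -0.2
grasp_force: 0.7
```

Emit:
play_rows(
  series=[
    [1,0.1,0,0,0,0],
    [1,0.1,0,0,0,0],
    [0,0,0,0,0,0],
  ],
)

```text
clock: 12.03
position: [518.5, 90.3, 40.3]
ee_rot: [-0.054, 0.999, 0.0, 0.0]
contact_force: [-1.5, 0.3, -0.9]
gripper_width: 0.2
grasp_force: 0.8
```

Emit:
play_rows(
  series=[
    [1,0.1,0,0,0,0],
    [1,0.1,0,0,0,0],
    [0,0,0,0,0,0],
  ],
)

```text
clock: 12.28
position: [520.3, 90.4, 40.3]
ee_rot: [-0.054, 0.999, -0.0, -0.0]
contact_force: [-2.8, 0.4, -0.5]
gripper_width: 0.1
grasp_force: 1.1
```

Emit:
play_rows(
  series=[
    [1,0.1,0,0,0,0],
    [0,0,0,0,0,0],
  ],
)

```text
clock: 12.45
position: [520.4, 90.3, 40.3]
ee_rot: [-0.054, 0.999, -0.0, -0.001]
contact_force: [-5.3, 1.5, 3.1]
gripper_width: -0.2
grasp_force: 2.4
```

Emit:
play_rows(
  series=[
    [1,0.1,0,0,0,0],
    [0,0,0,0,0,0],
  ],
)

```text
clock: 12.62
position: [520.4, 90.2, 40.2]
ee_rot: [-0.054, 0.999, -0.0, -0.002]
contact_force: [-7.9, 1.7, 3.6]
gripper_width: -0.1
grasp_force: 3.5
```

The bolt stalled at TCP track x≈-58 (-59 was predicted). One last millimetre of push, then retreat and check.

Emit:
play_rows(
  series=[
    [1,0.1,0,0,0,0],
    [0,0,0,0,0,0],
    [0,0,0,0,0,0],
    [-3,-0.3,0,0,0,0],
    [-8,-0.9,0,0,0,0],
    [-16,-1.7,0,0,0,0],
    [-16,-1.7,0,0,0,0],
    [-16,-1.7,0,0,0,0],
    [-10,-1,10,0,0,0],
    [0,-10,25,0,0,0],
    [0,-25,30,0,0,0],
    [0,-30,30,0,0,0],
    [0,-30,20,0,0,0],
    [0,-30,0,0,0,0],
    [0,-30,0,0,0,0],
    [0,-20,0,0,0,0],
    [0,-10,0,0,0,0],
    [0,0,0,0,0,0],
    [0,0,0,0,0,0],
  ],
)

```text
clock: 14.2
position: [454.6, -101.2, 154.9]
ee_rot: [-0.054, 0.999, -0.0, 0.001]
contact_force: [-0.1, -0.0, -0.5]
gripper_width: 0.4
grasp_force: 0.0
```

```bash
python3 look.py e
```

```text
(no output)
```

View pics/e.png

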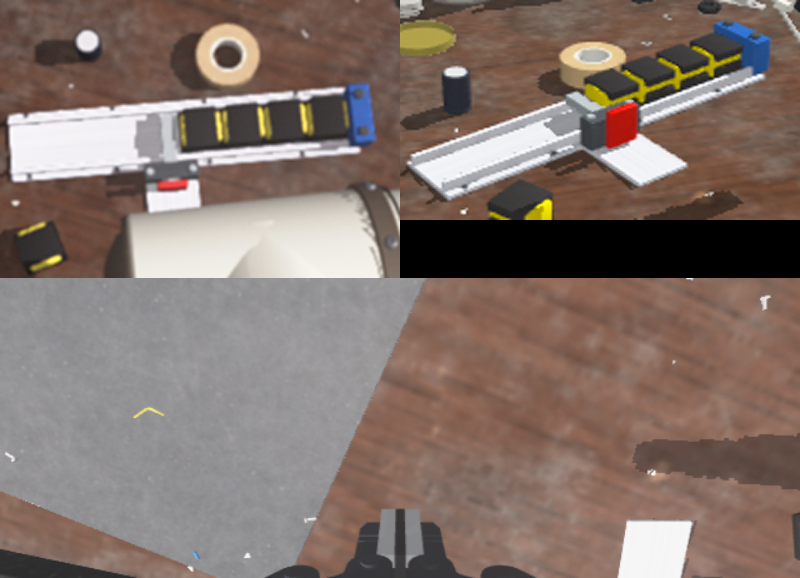

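The bolt lies across the channel behind the row, with the plate up by the guide block (173, 185). The row is tight on the stop, and the spare, tape and capacitor haven't moved.

```bash
python3 -c "
from bench import job_done;print(job_done())"
```

```text
the job is handed in; nothing more can be done
None
```

The job is handed in (no verdict came back): the last pictures show all four transformers close together against the blue stop, the keeper bolt fully in behind them, and the spare, tape roll and capacitor where they were, at about 14 s on the robot's clock.

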